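# Load a gauge pin in a V-groove fixture against its sprung stop

## Robot

A 7-joint arm with a two-finger parallel gripper is mounted at the origin on a cart in front of the work surface, level with it; the furniture and walls round the work are solid. World frame = base frame: x ahead of the robot, y to its left, z up, the work surface at z = 0. Lengths are in m, angles in rad, forces in N, time in s.
With the tool pointing down it reaches from about 0.425 to 0.825 m from the base axis. Payload 3.6 kg.
Tool frame: the origin (TCP) lies where the fingers leave the gripper's body, on its centre line; the fingertips stand 73 mm ahead of it and the grasp point (between the pads) lies 54 mm ahead of it; x points along the fingers, y is the direction in which the jaws open and shut, and the axes are right-handed (so a half turn about x gives the same grasp; the last joint's range is limited). The gripper opens to 85 mm and grips with 20 to 120 N. Pads are 22 mm wide; open, the fingers measure 114 mm over their backs; the gripper's body (76 mm by 85 mm) begins 54 mm behind the grasp point. The pads swing forward as they close: fully open they stand 13 mm farther back than shut.
Start: joints at [1.167, 0.615, -0.013, 1.423, 0.008, 1.103, -0.04], TCP at [0.239, -0.604, 0.304] pointing down, gripper open.
Joint ranges: [-3.12, 3.12], [-0.3, 2.06], [-1.34, 1.32], [0.26, 2.42], [-1.36, 4.5], [0.01, 1.98], [-2.84, 2.84]. Speed limits (rad/s): [2.79, 2.79, 3.14, 3.14, 3.14, 3.14, 3.14].

## Interface

Orientations are given as a unit quaternion [x, y, z, w].
In Python, from station import arm, snapshot, camera_info, ticket gives the robot as it stands. Calls block until the motion is done:
- arm.movep(position, orientation): joint-space move of the TCP to a pose.
- arm.line_to(position, velocity=0.15, ori=None): straight line of the TCP; ori=None keeps the orientation; velocity is the mean speed in m/s.
- arm.move_j(angles): joint-space move.
- arm.move_gripper(opening, effort=None): opening from 0.0 (shut) to 1.0 (fully open); effort is the grip in N (None keeps the last); returns when the fingers have stopped.
- arm.pause(seconds).
- arm.ik(position, orientation): joint angles nearest the present ones, or None.
- snapshot(name): name is "scene" or "top"; returns the picture (480x640x3 uint8, blue, green, red); there is no depth.
- camera_info(name): a dict with "fx", "fy", "cx", "cy" (pixels), "dist_coeffs" ([k1, k2, p1, p2, k3] as OpenCV has them; the pictures are not rectified), "R" (3x3) and "t" (3): a world point X has camera coordinates R X + t. Camera axes: x right, y down, z forward; pixel columns grow to the right and rows downward; lengths in m; the calibration is good to about 2 mm. A picture is of the moment at which its call begins. camera_info takes no time and is no camera call.
A pose or a line that the arm cannot do raises arm.MotionError and nothing moves.
- ticket.finish_job(): hands the job in, once; it reports no verdict.
Readings, each from a call of its own:
- arm.read_time(): time.
- arm.read_joint_positions(): joint angles.
- arm.read_dq(): joint speeds.
- arm.read_effort(): joint torques, N m.
- arm.read_tool_pos(): TCP position.
- arm.read_eef_rot(): TCP orientation.
- arm.read_ft_force(): force on the tool from outside, world axes, zero at the start.
- arm.read_wrist_torque(): the same for the moment, N m.
- arm.read_opening(): opening from 0.0 (shut) to 1.0 (fully open).
Only numpy, scipy, OpenCV 4.12 (cv2) and the standard library are available. Lean on these libraries where they do the work, as an engineer would, in place of code of your own. Each camera call takes 0.05 s, during which the arm holds its last target.

## Task

Take the steel pin from its rest, lay it in the open part of the V-groove behind the hood and let go of it. Then push it along the groove, under the hood and past the spring roller, until its front end butts against the end stop, and press it there lightly but firmly for about a second without ramming it. Leave the pin lying in the groove touching the stop, and do not disturb the tape roll, the die ring or the spanner.

Things in the scene. Friction and masses are not known exactly. Their poses are not given: they have to be found in the camera images.
- rod: The plain steel pin: a round bar 24 mm in diameter and 140 mm long, hollow, both ends alike, closed and flat with slightly rounded edges, 0.12 to 0.24 kg. Origin at its middle on its axis, x along its axis. It starts on the rest with its axis level, 55 mm above the bench.
- rest: Grey and black cradle the pin starts on, fixed to the bench: base plate 120 x 44 x 10 mm with two black V-saddles, each 12 mm thick along x and 42 mm wide, top 50 mm above the bench, centred 46 mm either side of its origin along x; free space for fingers between them above the base plate. Origin on the bench under its middle, x along the pin.
- fixture: Steel V-groove fixture fixed to the bench, base plate 280 x 70 x 12 mm. Origin on the bench below the groove's centre line at the hood's entry face; x along the groove towards the stop. 90 degree groove in two steel lands 40 mm wide, top 50 mm above the bench: rear land x = -125 to -95 mm, main land x = -20 to 130 mm. A pin lying in the groove has its axis at y = 0, z = 55 mm.
- finger_gap (a point): Middle of the open gap between the two lands (x = -95 to -20 mm of the fixture), 55 mm above the bench, on the axis of a pin in the groove. Below it is only the 12 mm base plate, so there is room for fingers. To rest on both lands behind the hood the pin's middle must be at fixture x from -88 to -72 mm. A finger pushing from behind must pass over the rear land's top.
- hood_mouth (a point): Entry of the aluminium hood, on the axis of a pin in the groove, 55 mm above the bench. The hood is 50 mm long (fixture x = 0 to 50 mm), 55 mm wide, inside 39 mm wide; underside 79 mm and top 88 mm above the bench (screw heads to 91 mm).
- roller (a point): Under the spring roller, a 16 mm steel roller lying across inside the hood, 25 mm in from its entry; the point lies where the pin's upper side will pass, 67 mm above the bench. The pin's front end must lift the roller by 2 mm against about 1.5 N: a bump of one to four newtons at about fixture x = 20 mm, before the stop is reached, then a light drag of one to three newtons (the groove is oiled); up to half of a push is lost before the stop.
- stop_block: Dark steel end stop, 85 to 95 mm beyond the fixture's origin, fixed, axes alike: a saddle 30 x 58 mm, 74 mm high (knob to 89), from 12 to 42 mm beyond its origin, carrying a 19 mm screw with a 14 mm sprung plunger 55 mm above the bench. The plunger's face stands 0 to 24 mm before the origin, set differently each time, not measured: feel for it. Plunger 8 N/mm, 4 mm travel; 3 N for 0.4 s is firm, over 16 N rams.
- tape: Bystander: yellow tape roll lying flat, 62 mm across, 16 mm high; origin under its middle.
- ring_small: Bystander: dark steel die ring lying flat, 60 mm across, 16 mm high; origin under its middle.
- open_spanner: Bystander: open-ended spanner lying flat, 179 mm long along its y; 7 mm high; origin under its middle.
Mind the look-alikes: they are no part of the job. There is more than one size of the rod; the one meant has the size given above.

How it is judged:
On the way, in this order (a step that is already met when the one before it is completed fails the run):
1. the pin lies in the groove on both lands behind the hood, let go (y of rod in the frame of fixture between -0.003 and 0.003 m and z of rod in the frame of fixture between 0.052 and 0.058 m and angle between the x axis of rod and the x axis of fixture, either way round below 0.05 rad and contact force between rod and the fingers below 0.1 N and x of rod in the frame of fixture below -0.068 m), for 0.2 s.
2. the pin's end is pressed against the stop with 3 N or more for 0.4 s (y of rod in the frame of fixture between -0.003 and 0.003 m and z of rod in the frame of fixture between 0.052 and 0.058 m and angle between the x axis of rod and the x axis of fixture, either way round below 0.05 rad and contact force between rod and stop_block above 3 N), for 0.4 s.
At the end, for the whole second after the job is handed in: The pin lies at rest in the V-groove (axis within 3 mm and 0.05 rad of the groove's), let go, its front end touching the end stop (contact force above 0.1 N) (y of rod in the frame of fixture between -0.003 and 0.003 m and z of rod in the frame of fixture between 0.052 and 0.058 m and angle between the x axis of rod and the x axis of fixture, either way round below 0.05 rad and contact force between rod and the fingers below 0.1 N and contact force between rod and stop_block above 0.1 N and linear speed of rod below 0.01 m/s).
It fails at once if the pin is rammed into the stop with more than 16 N (contact force between rod and stop_block above 16 N).
It fails at once if the tape roll is moved more than 20 mm (distance of tape from where it was at the start of the episode above 0.02 m).
It fails at once if the die ring is moved more than 20 mm (distance of ring_small from where it was at the start of the episode above 0.02 m).
It fails at once if the spanner is moved more than 20 mm (distance of open_spanner from where it was at the start of the episode above 0.02 m).
It also fails if it takes over 72 s, if anything falls off the work surface, if the arm or the gripper's body presses on something with over 40 N, if the wrist force passes 120 N, or if a joint passes its speed limit or range.

## Working session

There is one attempt and no reset: what is moved stays moved. The work goes in short steps, each a Python script; the robot and the scene stay as the last script left them, time stands still between calls to the robot, and variables do not carry over. Pictures are saved under pics/ and viewed, and the job is handed in when it is done.

```bash
mkdir -p pics; ls; python3 - <<'E'
from station import arm, snapshot, camera_info
import cv2
for n in("scene","top"):
    cv2.imwrite(f"pics/{n}0.png",snapshot(n)); print(n,camera_info(n))
print(arm.read_time(),arm.read_tool_pos(),arm.read_eef_rot())
E
```

```text
pics
scene {'fx': 497.2500887412386, 'fy': 497.2500887412386, 'cx': 314.2739328813052, 'cy': 241.9764572245203, 'dist_coeffs': array([-0.12615104,  0.        ,  0.        ,  0.        ,  0.        ]), 'R': array([[ 0.54112453, -0.84075383, -0.01781131],
       [-0.64791277, -0.40331932, -0.64617533],
       [ 0.53609074,  0.3612015 , -0.76298112]]), 't': array([-0.46781291,  0.2896971 ,  0.95581521])}
top {'fx': 597.4466340368294, 'fy': 597.4466340368294, 'cx': 314.73452377151494, 'cy': 232.19957549853794, 'dist_coeffs': array([-0.05050838,  0.        ,  0.        ,  0.        ,  0.        ]), 'R': array([[ 0.00415313, -0.9997815 ,  0.02048652],
       [-0.98662471, -0.0074352 , -0.16283855],
       [ 0.16295529, -0.01953622, -0.98644002]]), 't': array([-0.21189828,  0.5499536 ,  1.07710035])}
0.1 [ 0.23900332 -0.60389965  0.30285017] [-0.69444042 -0.13326924  0.69473661 -0.1316543 ]
```

View pics/scene0.png

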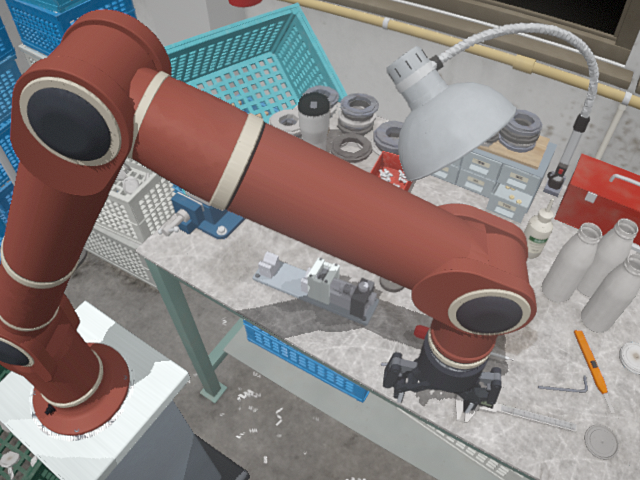

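View pics/top0.png

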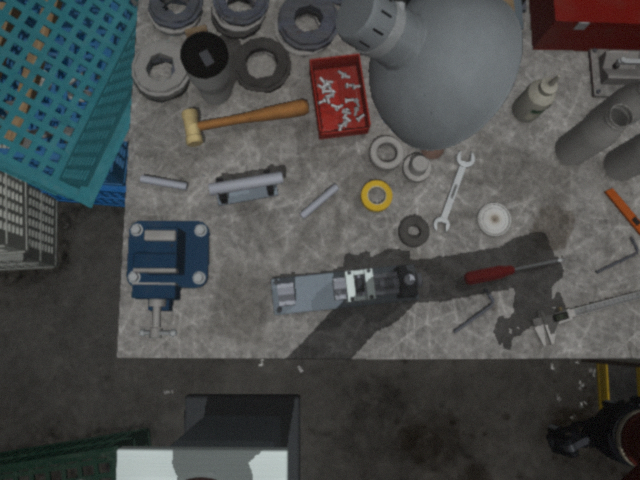

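The top view shows the rod on its rest at about (247,184), the fixture from (272,293) to (415,280) with the stop on the right, and the bystanders at (377,195), (413,230) and (455,190). I'll zoom in on these.

```bash
python3 - <<'E'
import cv2
i=cv2.imread("pics/top0.png")
a=cv2.resize(i[255:325,260:430],None,fx=4.6,fy=4.6,interpolation=cv2.INTER_CUBIC); cv2.imwrite("pics/fix.png",a)
a=cv2.resize(i[160:215,190:300],None,fx=7,fy=7,interpolation=cv2.INTER_CUBIC); cv2.imwrite("pics/rest.png",a)
i=cv2.imread("pics/scene0.png")
a=cv2.resize(i[240:340,240:400],None,fx=5,fy=5,interpolation=cv2.INTER_CUBIC); cv2.imwrite("pics/fixs.png",a)
E
```

```text
(no output)
```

View pics/fix.png

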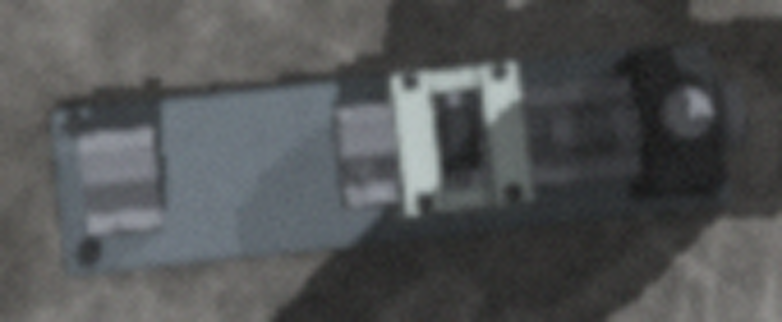

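View pics/rest.png

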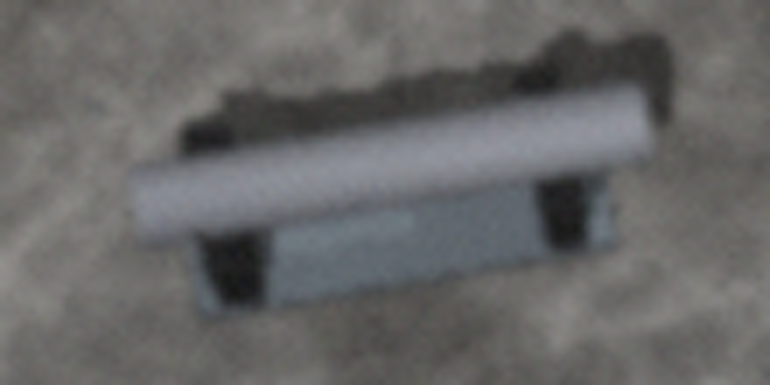

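View pics/fixs.png

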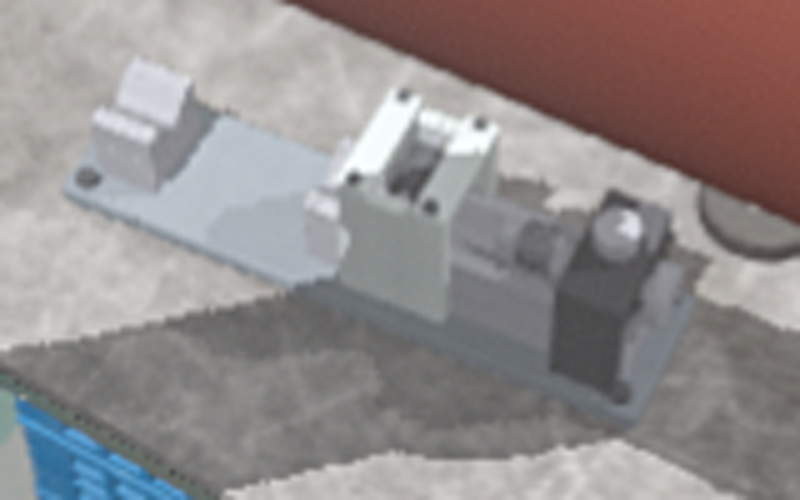

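```bash
cat > h.py <<'E'
import numpy as np, cv2
from station import arm, snapshot, camera_info
from scipy.optimize import least_squares
from scipy.spatial.transform import Rotation as Rn
CI={n:camera_info(n) for n in("scene","top")}
def KD(n):
    c=CI[n]; return np.array([[c['fx'],0,c['cx']],[0,c['fy'],c['cy']],[0,0,1.]]),np.array(c['dist_coeffs'])
def back(n,uv,z):
    K,D=KD(n); c=CI[n]; uv=np.atleast_2d(uv).astype(float)
    p=cv2.undistortPoints(uv[:,None],K,D)[:,0]
    d=np.c_[p,np.ones(len(p))]@c['R']; C=-c['R'].T@c['t']
    return C+d*((z-C[2])/d[:,2])[:,None]
def proj(n,X):
    K,D=KD(n); c=CI[n]
    return cv2.projectPoints(np.asarray(X,float).reshape(-1,1,3),cv2.Rodrigues(c['R'])[0],c['t'],K,D)[0][:,0]
def uncrop(uv,s,off): return (np.atleast_2d(uv)+.5)/s-.5+np.array(off)
E
python3 - <<'E'
from h import *
print("C",-CI['top']['R'].T@CI['top']['t'],-CI['scene']['R'].T@CI['scene']['t'])
r=uncrop([(135,172),(143,243),(640,85),(655,152)],7,(190,160))
P=back('top',r,.055); print(P)
a=(P[0]+P[1])/2;b=(P[2]+P[3])/2;print("rod mid",(a+b)/2,"len",np.linalg.norm(a-b),"yaw",np.arctan2(*(b-a)[[1,0]]),np.linalg.norm(P[0]-P[1]),np.linalg.norm(P[2]-P[3]))
T=uncrop([(78,133),(152,128),(88,233),(160,228),(337,107),(347,207),(390,77),(408,215),(518,62),(533,198),(50,110),(68,275)],4.6,(260,255))
L=[(-.125,.02,.05),(-.095,.02,.05),(-.125,-.02,.05),(-.095,-.02,.05),(-.02,.02,.05),(-.02,-.02,.05),(0,.0275,.088),(0,-.0275,.088),(.05,.0275,.088),(.05,-.0275,.088)]
L=np.array(L);T=T[:len(L)]
S=uncrop([(400,88),(345,180),(498,125),(435,212)],5,(240,240)); LS=L[6:10]
def tf(p,L):
    c,s=np.cos(p[2]),np.sin(p[2]); return np.c_[p[0]+c*L[:,0]-s*L[:,1],p[1]+s*L[:,0]+c*L[:,1],L[:,2]]
f=lambda p:np.r_[(proj('top',tf(p,L))-T).ravel(),(proj('scene',tf(p,LS))-S).ravel()]
for w in (lambda p:f(p)[:20],lambda p:f(p)[20:],f):
    q=least_squares(w,[.4,-.3,-1.5],loss='soft_l1');print(q.x);print(np.round(f(q.x).reshape(-1,2),1).tolist())
ring=back('top',[(377,195),(413,231)],.016);print(ring, back('top',[(441,226),(466,157)],.005))
E
```

```text
C [ 0.36795866 -0.1867205   1.1563896 ] [-0.0715602  -0.62171694  0.90813172]
[[ 0.64047975 -0.00794017  0.055     ]
 [ 0.62085079 -0.0107665   0.055     ]
 [ 0.66587477 -0.14395383  0.055     ]
 [ 0.64720607 -0.14826973  0.055     ]]
rod mid [ 0.64360284 -0.07773256  0.055     ] len 0.1391847546387728 yaw -1.3838034018986052 0.01983139772851423 0.0191610841219829
[ 0.44722346 -0.26464912 -1.46030502]
[[-0.1, 0.4], [-0.1, -0.2], [-0.2, 0.2], [0.4, -0.4], [-0.0, 0.1], [0.2, -0.1], [0.1, -0.5], [-0.3, 0.1], [-0.2, -0.2], [0.3, 0.8], [-1.8, -0.6], [-2.7, -0.0], [0.1, 0.1], [1.4, 2.2]]
[ 0.44906404 -0.26532125 -1.48416109]
[[0.4, -2.3], [0.5, -2.5], [-0.2, -2.4], [0.4, -2.6], [0.5, -1.2], [0.3, -1.4], [0.8, -1.6], [-0.3, -0.9], [0.6, -0.6], [0.3, 0.4], [-0.8, -0.9], [-2.2, -0.6], [0.9, 0.2], [1.6, 2.0]]
[ 0.44738909 -0.26471992 -1.45961516]
[[-0.1, 0.3], [-0.0, -0.3], [-0.1, 0.2], [0.4, -0.4], [-0.0, 0.0], [0.2, -0.2], [0.1, -0.6], [-0.3, -0.0], [-0.2, -0.3], [0.3, 0.7], [-1.8, -0.6], [-2.6, -0.1], [0.2, 0.1], [1.5, 2.2]]
[[ 0.63119613 -0.33111602  0.016     ]
 [ 0.56015096 -0.40045449  0.016     ]] [[ 0.57241733 -0.45828359  0.005     ]
 [ 0.71398429 -0.51364009  0.005     ]]
```

```bash
cat >> h.py <<'E'
FX=np.array([.4472,-.2647]); FY=-1.4603
def fw(x,y=0): 
    c,s=np.cos(FY),np.sin(FY); return np.array([FX[0]+c*x-s*y,FX[1]+s*x+c*y])
def quat(yaw):  # tool x down, tool z along horizontal dir yaw
    z=np.array([np.cos(yaw),np.sin(yaw),0]);x=np.array([0,0,-1.]);y=np.cross(z,x)
    return Rn.from_matrix(np.c_[x,y,z]).as_quat()
E
python3 - <<'E'
from h import *
print(Rn.from_quat(arm.read_eef_rot()).as_matrix().round(3))
for z in(.2,.35,.5): print(z,back('top',[(440,150),(375,80),(350,20)],z).round(3).tolist())
u=np.array([np.cos(-1.384),np.sin(-1.384)]); g=np.array([.6436,-.0777])+.01*u
for q in (quat(-1.384),quat(-1.384+np.pi)):
  print(arm.ik([*g,.109],q), arm.ik([*g,.25],q))
for x in(-.17,-.15,-.07,-.04):
  for z in (.125,.2): print(x,z,arm.ik([*fw(x),z],quat(FY)),arm.ik([*fw(x),z],quat(FY+np.pi)),np.hypot(*fw(x)))
E
```

```text
[[-0.001  0.368 -0.93 ]
 [ 0.002 -0.93  -0.368]
 [-1.    -0.002 -0.   ]]
0.2 [[0.667, -0.415, 0.2], [0.79, -0.307, 0.2], [0.9, -0.265, 0.2]]
0.35 [[0.62, -0.379, 0.35], [0.724, -0.288, 0.35], [0.817, -0.253, 0.35]]
0.5 [[0.573, -0.343, 0.5], [0.657, -0.269, 0.5], [0.733, -0.241, 0.5]]
[ 0.31120222  0.86462314 -0.37255798  1.58733046  0.41004756  0.76801951
 -0.05340727] [ 0.34924293  0.70242789 -0.44494895  1.47745241  0.32907234  1.03621147
  0.014723  ]
[-0.12974021  0.87414962  0.41290823  1.60349618 -0.46184541  0.76245812
 -2.46500128] [-0.11942873  0.69403994  0.39463736  1.49495659 -0.29435886  1.01155308
 -2.60491812]
-0.17 0.125 [ 0.33799059  0.61396288 -0.2436301   2.18713821  0.38416104  0.37988366
 -0.11110099] [-0.04701859  0.62615467  0.31898912  2.19860603 -0.50953274  0.38632271
 -2.33902864] 0.4390195955990323
-0.17 0.2 [ 0.43632524  0.47846874 -0.37275975  2.12249398  0.30573574  0.59086921
 -0.04364398] [-0.10140506  0.48005727  0.38369649  2.13828561 -0.32227839  0.57740381
 -2.51584204] 0.4390195955990323
-0.15 0.125 [ 0.38566881  0.62003456 -0.25091682  2.168794
[... 469 characters left out ...]
932   0.35677634  2.08806304 -0.49726512  0.46921064
 -2.16003625] 0.48085137346900986
-0.07 0.2 [ 0.61661976  0.52535538 -0.35300214  2.01545824  0.29115173  0.64852025
  0.18411089] [ 0.09045733  0.53368778  0.41232325  2.03140112 -0.34681669  0.64319648
 -2.29896715] 0.48085137346900986
-0.04 0.125 [ 0.60583324  0.66498824 -0.26940111  2.03251644  0.35757201  0.48841705
  0.18367512] [ 0.18469618  0.68112382  0.36655143  2.04556429 -0.49085127  0.49922944
 -2.11781325] 0.49665077748973857
-0.04 0.2 [ 0.66106306  0.54321732 -0.34426245  1.97412912  0.28457538  0.67050383
  0.24846186] [ 0.14246395  0.55406438  0.4205981   1.99005261 -0.35404166  0.66830454
 -2.24280906] 0.49665077748973857
```

```bash
python3 - <<'E'
from h import *
for uv in [(440,150),(375,100),(352,15)]:
  for z in(.25,.35,.45,.55): X=back('top',[uv],z); print(uv,z,X.round(3),proj('scene',X).round())
E
```

```text
(440, 150) 0.25 [[ 0.651 -0.403  0.25 ]] [[426. 175.]]
(440, 150) 0.35 [[ 0.62  -0.379  0.35 ]] [[414. 139.]]
(440, 150) 0.45 [[ 0.589 -0.355  0.45 ]] [[401.  95.]]
(440, 150) 0.55 [[ 0.558 -0.331  0.55 ]] [[384.  43.]]
(375, 100) 0.25 [[ 0.733 -0.301  0.25 ]] [[397. 136.]]
(375, 100) 0.35 [[ 0.693 -0.288  0.35 ]] [[388. 104.]]
(375, 100) 0.45 [[ 0.653 -0.275  0.45 ]] [[376.  65.]]
(375, 100) 0.55 [[ 0.612 -0.263  0.55 ]] [[361.  18.]]
(352, 15) 0.25 [[ 0.882 -0.265  0.25 ]] [[412.  98.]]
(352, 15) 0.35 [[ 0.825 -0.256  0.35 ]] [[402.  69.]]
(352, 15) 0.45 [[ 0.768 -0.247  0.45 ]] [[391.  35.]]
(352, 15) 0.55 [[ 0.712 -0.239  0.55 ]] [[377.  -6.]]
```

```bash
python3 - <<'E'
from h import *
def pol(r,az,z): return [r*np.cos(az),r*np.sin(az),z]
arm.movep(pol(.46,-1.194,.30),quat(-1.194-np.pi/2))
arm.movep(pol(.46,-.12,.30),quat(-1.5))
u=np.array([np.cos(-1.384),np.sin(-1.384)]); g=np.array([.6436,-.0777])+.01*u
arm.movep([*g,.22],quat(-1.384))
print(arm.read_time(),arm.read_tool_pos(),arm.read_ft_force())
cv2.imwrite("pics/top1.png",snapshot("top")[100:350,150:480].repeat(2,0).repeat(2,1))
cv2.imwrite("pics/scene1.png",snapshot("scene"))
E
```

```text
3.4417 [ 0.64472122 -0.08755249  0.22031221] [ 0.03213983 -0.74572908 -0.01792199]
```

View pics/top1.png

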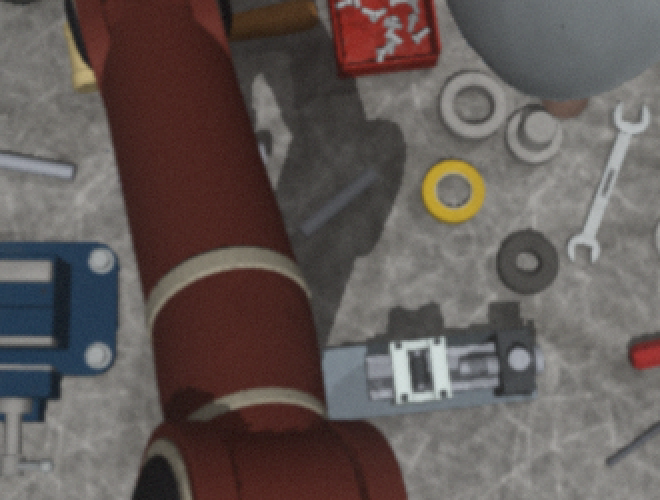

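View pics/scene1.png

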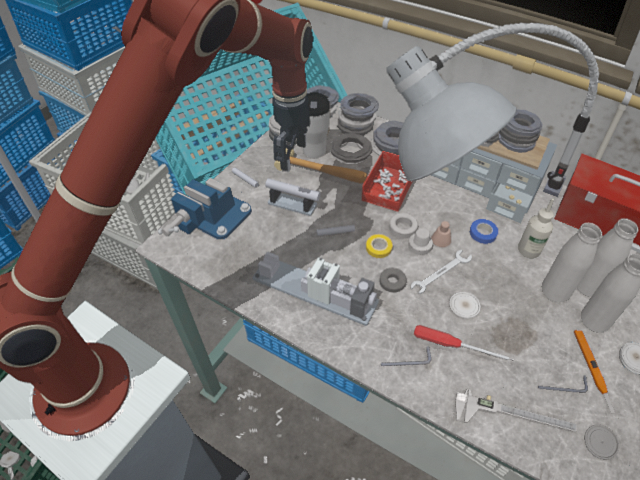

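The gripper hangs over the rod (scene, about (293,188)) and nothing has been touched. I'll cross-check the rod position with the scene camera.

```bash
python3 - <<'E'
from h import *
i=cv2.imread("pics/scene1.png")
u=np.array([np.cos(-1.384),np.sin(-1.384),0]);n=np.array([-u[1],u[0],0]);m=np.array([.6436,-.0777,.055])
a=cv2.resize(i[90:230,230:350],None,fx=5,fy=5,interpolation=cv2.INTER_CUBIC)[:600]
a=cv2.resize(i[150:230,240:350],None,fx=7,fy=7,interpolation=cv2.INTER_CUBIC)
for p in proj('scene',[m-.07*u,m,m+.07*u]): cv2.circle(a,tuple(((p-[240,150]+.5)*7).astype(int)),4,(0,0,255),1)
cv2.imwrite("pics/rod1.png",a)
E
```

```text
(no output)
```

View pics/rod1.png

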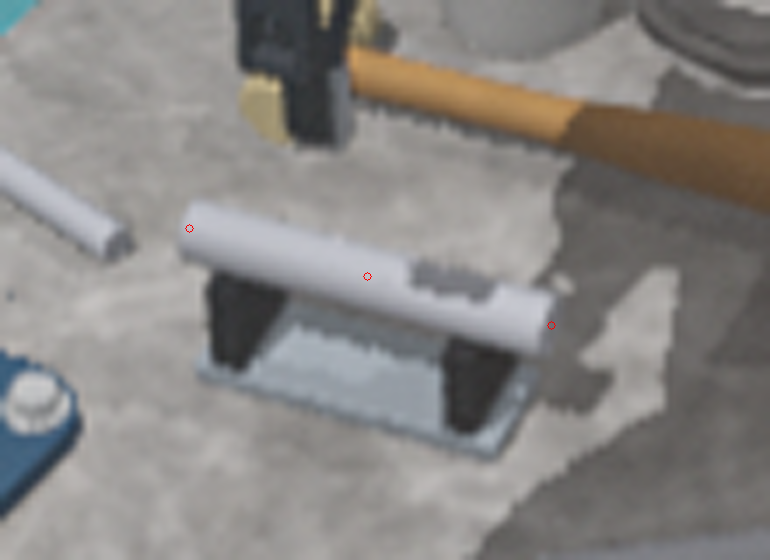

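```bash
python3 - <<'E'
from h import *
arm.pause(.2); print(arm.read_ft_force())
p=arm.read_tool_pos()
arm.line_to([p[0],p[1],.109],velocity=.12)
print(arm.read_ft_force())
arm.move_gripper(0.0,30); arm.pause(.2)
print(arm.read_opening(),arm.read_ft_force(),arm.read_wrist_torque(),arm.read_time())
arm.line_to([p[0],p[1],.20],velocity=.12); arm.pause(.2)
print(arm.read_opening(),arm.read_ft_force(),arm.read_wrist_torque(),arm.read_time())
cv2.imwrite("pics/scene2.png",cv2.resize(snapshot("scene")[90:230,200:350],None,fx=4,fy=4,interpolation=cv2.INTER_CUBIC))
E
```

```text
[0.47311922 0.05173306 0.26693889]
[ 0.17300837 -0.36262996 -0.20297003]
0.26820265775385527 [4.8826323  1.82348679 1.19509888] [ 0.04187055 -1.09222387  0.02685327] 5.6
0.26531159019734524 [ 0.34990336 -0.26578515 -1.92593561] [-0.03651     0.01123957  0.00483954] 6.7083
```

View pics/scene2.png

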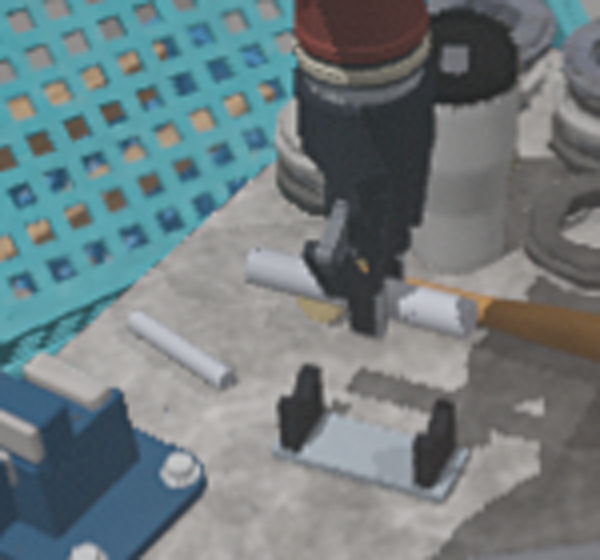

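```bash
python3 - <<'E'
from h import *
p=arm.read_tool_pos(); u=np.array([np.cos(-1.384),np.sin(-1.384),0]); m=np.array([p[0],p[1],p[2]-.054])
i=cv2.imread("pics/scene2.png")
for d in(-.08,-.07,.06,.07):
  q=(proj('scene',[m+d*u])[0]-[200,90]+.5)*4; print(d,q); cv2.circle(i,tuple(q.astype(int)),3,(0,0,255),1)
cv2.imwrite("pics/s2b.png",cv2.resize(i[200:380,220:500],None,fx=2.8,fy=2.8))
E
```

```text
-0.08 [254.46534412 259.98541837]
-0.07 [269.54463038 263.76824965]
0.06 [472.50265958 315.1415385 ]
0.07 [488.6391547  319.26236346]
```

View pics/s2b.png

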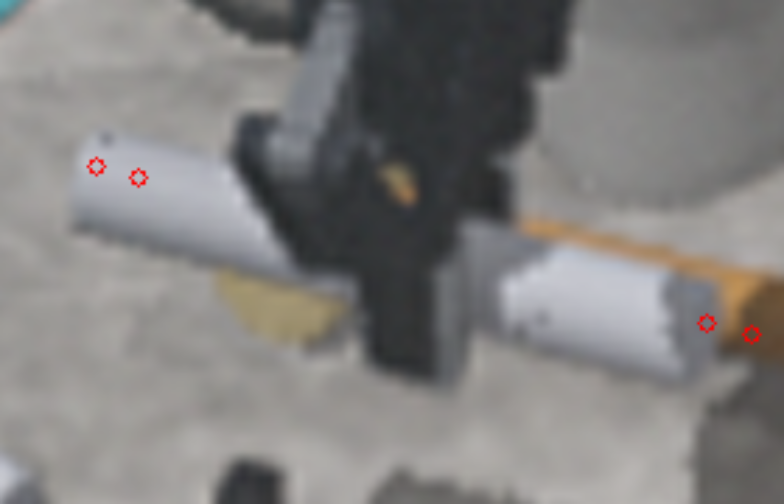

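```bash
python3 - <<'E'
from h import *
g=fw(-.068)
arm.movep([*g,.20],quat(FY)); arm.line_to([*g,.125],velocity=.12); arm.pause(.2)
f0=np.array(arm.read_ft_force()); print(f0,arm.read_tool_pos(),arm.read_time())
z=.125
while z>.1055:
    z-=.001; arm.line_to([*g,z],velocity=.03)
    f=np.array(arm.read_ft_force())-f0
    if z<.115: print(round(z,4),f.round(2))
    if f[2]>4: break
arm.pause(.2); print(np.array(arm.read_ft_force())-f0,arm.read_tool_pos(),arm.read_wrist_torque(),arm.read_time())
cv2.imwrite("pics/scene3.png",cv2.resize(snapshot("scene")[220:330,230:390],None,fx=5,fy=5,interpolation=cv2.INTER_CUBIC))
E
```

```text
[-0.29810604 -0.14990484 -1.55233476] [ 0.44014473 -0.19726472  0.12570745] 8.6583
0.115 [ 0.83  0.55 -0.43]
0.114 [-0.04  0.36 -0.13]
0.113 [-0.6  -0.03  0.09]
0.112 [ 0.17  0.55 -0.16]
0.111 [1.52 0.88 0.43]
0.11 [3.64 1.56 1.74]
0.109 [5.71 0.36 4.67]
[5.96802046 0.86466513 5.65183596] [ 0.44147866 -0.19700695  0.10965513] [ 0.11634444 -1.08841358  0.01058575] 12.8583
```

View pics/scene3.png

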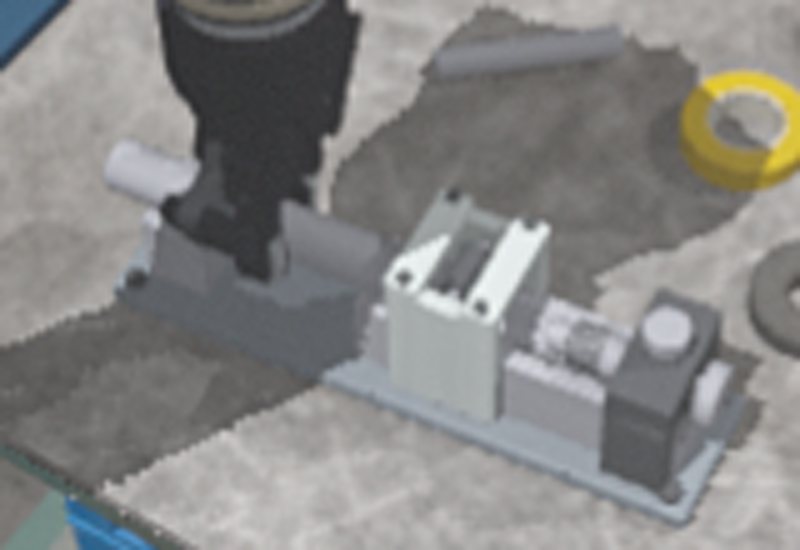

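```bash
python3 - <<'E'
from h import *
f0=np.array([-.298,-.15,-1.55])
for d in(.001,.002,.003,.004):
    g=fw(-.068,d); arm.line_to([*g,.109],velocity=.03); arm.pause(.1)
    f=np.array(arm.read_ft_force())-f0; print(d,f.round(2),arm.read_tool_pos().round(4))
    if f[0]<1: break
arm.move_gripper(.75); arm.pause(.3)
print(arm.read_opening(),arm.read_ft_force(),arm.read_time())
arm.line_to([*g,.20],velocity=.12)
arm.movep([*fw(-.155,.002),.22],quat(FY)); arm.move_gripper(0.0,40)
print(arm.read_time(),arm.read_opening(),arm.read_tool_pos(),arm.read_ft_force())
for n in("scene","top"): cv2.imwrite(f"pics/{n}4f.png",snapshot(n))
i=cv2.imread("pics/scene4f.png");cv2.imwrite("pics/scene4.png",cv2.resize(i[200:320,230:390],None,fx=5,fy=5,interpolation=cv2.INTER_CUBIC))
i=cv2.imread("pics/top4f.png");cv2.imwrite("pics/top4.png",cv2.resize(i[255:325,260:430],None,fx=4.6,fy=4.6,interpolation=cv2.INTER_CUBIC))
E
```

```text
0.001 [3.61 1.38 7.29] [ 0.4416 -0.197   0.1096]
0.002 [3.52 0.52 9.16] [ 0.4418 -0.1969  0.1096]
0.003 [ 2.26  0.15 11.46] [ 0.4419 -0.1969  0.1096]
0.004 [-0.31  0.04 12.23] [ 0.442  -0.1969  0.1096]
0.7494386991326296 [ 0.49731842  0.04606816 -0.50783176] 15.0833
17.0667 -0.001151421328518274 [ 0.43210889 -0.11053686  0.21997395] [-0.12328472 -0.33861581 -0.44937745]
```

View pics/scene4.png

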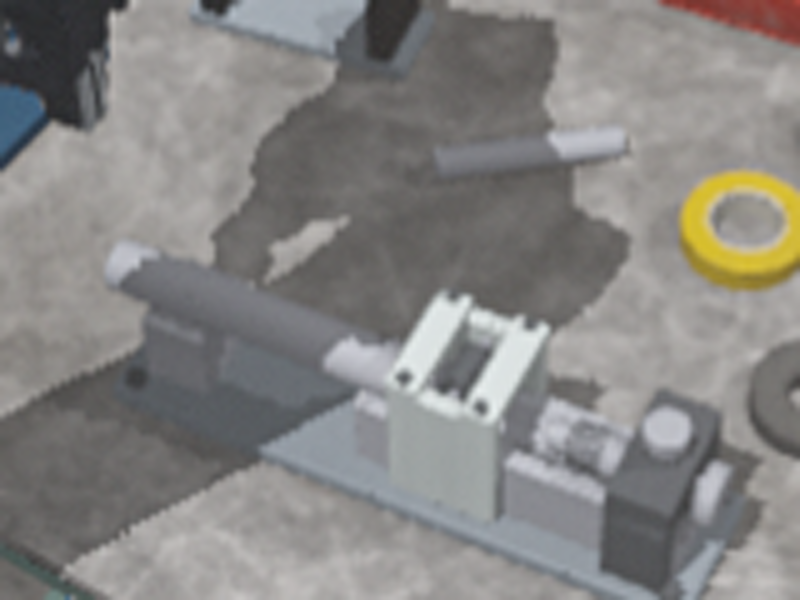

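View pics/top4.png

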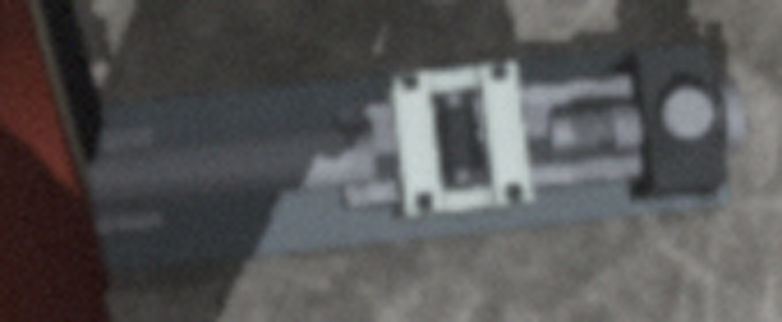

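```bash
python3 - <<'E'
from h import *
for x in(-.16,-.155,-.15,-.145,-.14,-.13): 
    p=fw(x,.0015); print(x,((proj('scene',[[*p,.055]])[0]-[230,200]+.5)*5).round())
for x in(-.02,-.015,-.01,-.005,0): print(x,((proj('top',[[*fw(x,0.0015),.055],[*fw(x,.0015),.067]])-[260,255]+.5)*4.6).round().tolist())
a=back('scene',uncrop([(118,265)],5,(230,200)),.055)[0]; print(a)
E
```

```text
-0.16 [ 95. 251.]
-0.155 [104. 255.]
-0.15 [114. 259.]
-0.145 [124. 263.]
-0.14 [133. 267.]
-0.13 [153. 274.]
-0.02 [[343.0, 153.0], [345.0, 151.0]]
-0.015 [[356.0, 151.0], [357.0, 149.0]]
-0.01 [[368.0, 150.0], [370.0, 148.0]]
-0.005 [[380.0, 149.0], [382.0, 147.0]]
0 [[393.0, 148.0], [395.0, 145.0]]
[ 0.43024612 -0.11946082  0.055     ]
```

The pin is released in the groove and lies on both lands. Its rear end is at fixture x of about -0.150 and its front end at about -0.008. Next I'll push it with the shut fingers.

```bash
cat > push.py <<'E'
from h import *
Y=.0019; Z=.127; a=np.array([np.cos(FY),np.sin(FY),0])
def go(x,v): arm.line_to([*fw(x,Y),Z],velocity=v)
def F(f0): return -float(np.dot(np.array(arm.read_ft_force())-f0,a))
E
python3 - <<'E'
from push import *
arm.movep([*fw(-.182,Y),.20],quat(FY)); arm.line_to([*fw(-.182,Y),Z],velocity=.12); arm.pause(.3)
f0=np.mean([arm.read_ft_force() for _ in range(5)],0); np.save("f0.npy",f0)
print(f0,arm.read_tool_pos(),arm.read_time())
x=-.182; log=[]
while x<-.168: x+=.002; go(x,.05); log.append((round(x,4),round(F(f0),2)))
while x<-.140:
    x+=.001; go(x,.03); f=F(f0); log.append((round(x,4),round(f,2)))
    if f>5: break
    if f>1.2 and log[-2][1]>1.0: break
print(log,arm.read_time(),arm.read_tool_pos(),arm.read_ft_force())
cv2.imwrite("pics/scene5.png",cv2.resize(snapshot("scene")[180:300,230:390],None,fx=5,fy=5,interpolation=cv2.INTER_CUBIC))
E
```

```text
[1.22856359 1.13177402 0.50792056] [ 0.42923545 -0.08375046  0.12747055] 18.4833
[(-0.18, -1.23), (-0.178, -0.25), (-0.176, -1.36), (-0.174, 0.04), (-0.172, -0.66), (-0.17, -0.84), (-0.168, -1.34), (-0.167, -1.05), (-0.166, -1.37), (-0.165, -1.06), (-0.164, -0.71), (-0.163, -1.36), (-0.162, -1.27), (-0.161, -0.96), (-0.16, -1.67), (-0.159, -0.35), (-0.158, -0.29), (-0.157, -0.03), (-0.156, -0.31), (-0.155, -1.27), (-0.154, -0.18), (-0.153, -0.69), (-0.152, -0.27), (-0.151, -0.88), (-0.15, -0.04), (-0.149, 0.15), (-0.148, -0.82), (-0.147, 0.19), (-0.146, -0.23), (-0.145, -0.8), (-0.144, -0.97), (-0.143, -0.49), (-0.142, -0.83), (-0.141, -1.22), (-0.14, -1.35)] 27.2333 [ 0.43365203 -0.12548225  0.12699153] [ 0.01756319 -0.36510298 -0.37399666]
```

View pics/scene5.png

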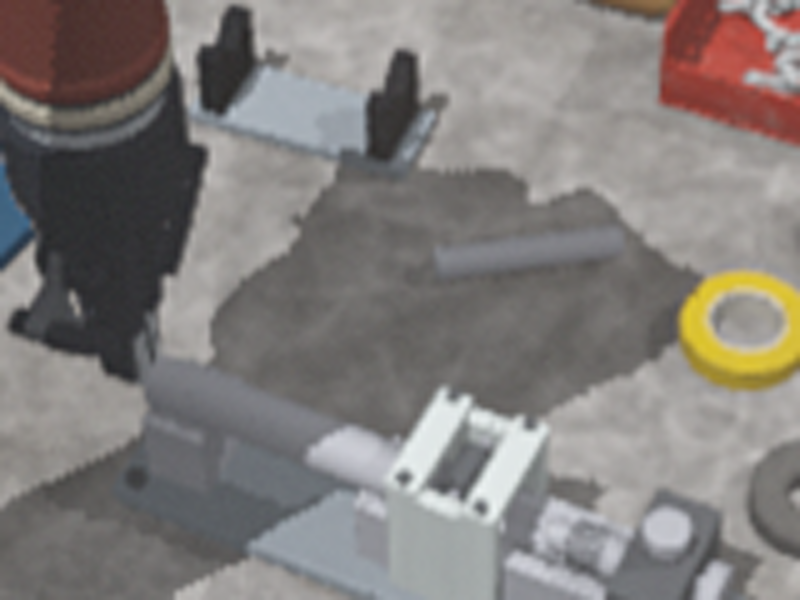

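```bash
python3 - <<'E'
from push import *
f0=np.array([.1,.1,-.4]); x=-.140; log=[]; ok=True
while x<-.094:
    x+=.0015; go(x,.03); f=F(f0); log.append((round(x,4),round(f,2)))
    if f>8: ok=False; break
print(log,arm.read_time())
log=[]
if ok:
  while x<-.050:
    prev=log[-1][1] if log else 0
    x+=.001 if f<4 else .0005; go(x,.02); f=np.mean([F(f0) for _ in range(3)]); log.append((round(x,4),round(f,2)))
    if f>7.5: break
print(log,arm.read_time(),arm.read_tool_pos(),x)
E
```

```text
[(-0.1385, 0.06), (-0.137, -0.68), (-0.1355, -0.84), (-0.134, -0.06), (-0.1325, 0.17), (-0.131, 0.56), (-0.1295, 0.88), (-0.128, 1.62), (-0.1265, 1.25), (-0.125, -0.02), (-0.1235, 0.56), (-0.122, 0.97), (-0.1205, 1.53), (-0.119, 1.45), (-0.1175, 0.16), (-0.116, 1.15), (-0.1145, 1.68), (-0.113, 1.26), (-0.1115, 0.69), (-0.11, 0.74), (-0.1085, 1.28), (-0.107, 1.27), (-0.1055, 0.74), (-0.104, 0.92), (-0.1025, 0.49), (-0.101, 0.44), (-0.0995, 0.64), (-0.098, 1.13), (-0.0965, 0.54), (-0.095, 1.56), (-0.0935, 1.03)] 35.0333
[(-0.0925, np.float64(0.86)), (-0.0915, np.float64(1.27)), (-0.0905, np.float64(1.32)), (-0.0895, np.float64(1.17)), (-0.0885, np.float64(1.32)), (-0.0875, np.float64(2.49)), (-0.0865, np.float64(3.91)), (-0.0855, np.float64(5.68)), (-0.085, np.float64(5.52)), (-0.0845, np.float64(6.31)), (-0.084, np.float64(8.41))] 37.7833 [ 0.43955803 -0.1784755   0.12695845] -0.08399999999999996
```

```bash
python3 - <<'E'
from push import *
f0=np.array([.1,.1,-.4]); x=-.084; 
for _ in range(5):
    f=np.mean([F(f0) for _ in range(3)]); print(round(x,4),f)
    if f>9.8: break
    x+=.0005; go(x,.01); arm.pause(.1)
for _ in range(6): arm.pause(.25); print(round(F(f0),2),end=' ')
print(arm.read_time(),arm.read_tool_pos())
cv2.imwrite("pics/scene6.png",cv2.resize(snapshot("scene")[200:320,230:390],None,fx=5,fy=5,interpolation=cv2.INTER_CUBIC))
cv2.imwrite("pics/top6.png",cv2.resize(snapshot("top")[255:325,260:430],None,fx=4.6,fy=4.6,interpolation=cv2.INTER_CUBIC))
E
```

```text
-0.084 8.406999692541062
-0.0835 7.959872896864212
-0.083 9.083804786321888
-0.0825 9.502088212695154
-0.082 10.52205762625457
9.86 10.76 10.6 10.64 10.79 10.22 40.6833 [ 0.43962872 -0.17893872  0.12695882]
```

View pics/scene6.png

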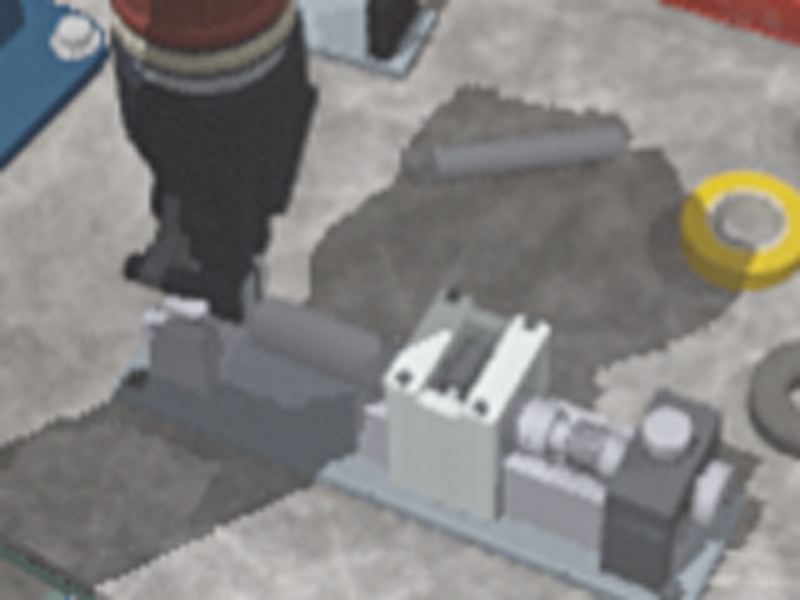

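View pics/top6.png

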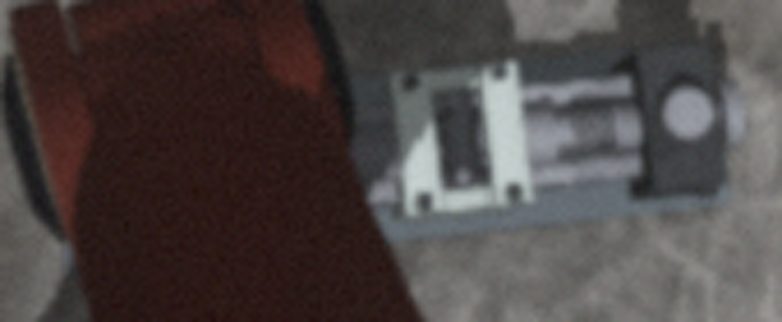

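The pin's front end meets the plunger at about (560,435) in the scene crop. The push held at about 10.5 N for 1.5 s. Now I'll back off gently and look.

```bash
python3 - <<'E'
from push import *
f0=np.array([.1,.1,-.4])
go(-.088,.006); print(F(f0)); go(-.098,.02); print(F(f0)); go(-.115,.05)
arm.line_to([*fw(-.115,Y),.22],velocity=.15)
arm.movep([*fw(-.175,Y),.25],quat(FY)); arm.pause(.3)
print(arm.read_time())
s,t=snapshot("scene"),snapshot("top"); cv2.imwrite("pics/t7f.png",t)
cv2.imwrite("pics/scene7.png",cv2.resize(s[220:320,280:390],None,fx=6,fy=6,interpolation=cv2.INTER_CUBIC))
cv2.imwrite("pics/top7.png",cv2.resize(t[255:325,260:430],None,fx=4.6,fy=4.6,interpolation=cv2.INTER_CUBIC))
E
```

```text
1.5102432940105357
-0.6736461715136973
44.5167
```

View pics/scene7.png

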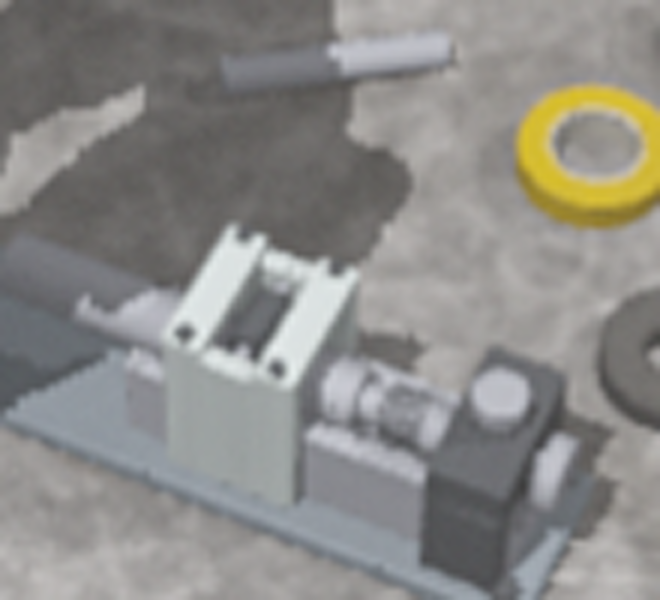

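View pics/top7.png

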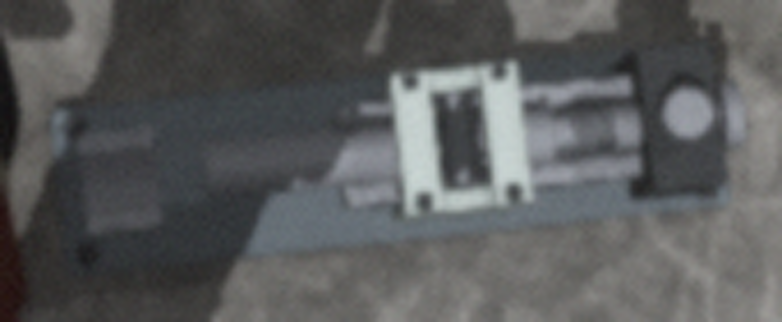

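View pics/t7f.png

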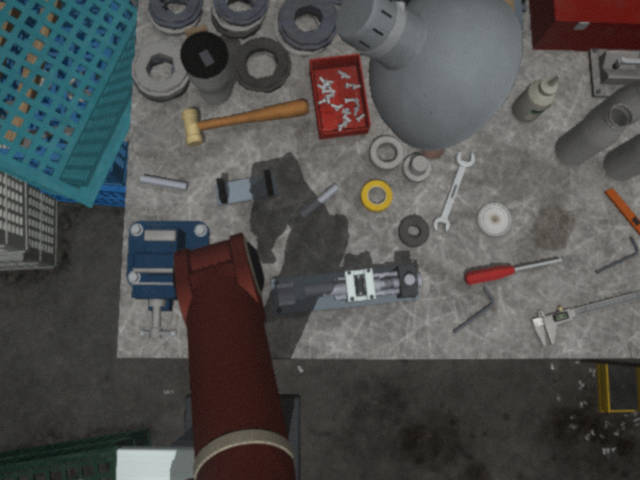

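```bash
python3 - <<'E'
from station import ticket,arm
print(ticket.finish_job(),arm.read_time())
E
```

```text
the job is handed in; nothing more can be done
the job is handed in; nothing more can be done
```

I took the pin from its rest, laid it in the V-groove behind the hood and let go. Then I pushed it with the shut fingers under the hood, past the roller and against the stop, and handed the job in at about 45 s. No verdict was reported.

- **Placing:** after release the pin lay on both lands with its middle at fixture x of about -0.079 m, inside the -0.088 to -0.072 m window. The groove turned out to be about 2 mm off my camera estimate sideways. The arm followed it before letting go, with a downward press of up to 12 N.
- **Pressing:** the push force rose steadily once the pin's front end reached fixture x of about 63 mm. I held it at about 10.5 N at the wrist for 1.5 s. The drag before the stop was only 1 to 2 N, so the stop felt well over 3 N and stayed under 16 N.
- **Final pictures:** the fingers were clear of the pin, its front end was against the plunger, and the tape roll, die ring and spanner had not moved.

**Not confirmed:** I could not measure the contact force left at the stop after backing off. It is judged from the pictures and from the force falling smoothly as I withdrew. The roller bump was too small to tell from the roughly 1 N of noise in the readings, which also hid the finger's first touch on the pin. I saw that touch only in a picture, after the pin had already moved about 20 mm.

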